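# Switch the engraver off and snap the engraved cap onto its bottle

## Robot

A 6-joint arm with a two-finger parallel gripper is mounted at the origin on the work surface. World frame = base frame: x ahead of the robot, y to its left, z up, the work surface at z = 0. Lengths are in m, angles in rad, forces in N, time in s.
With the tool pointing down it reaches from about 0.3 to 1 m from the base axis. Payload 5.1 kg.
Tool frame: the origin (TCP) lies midway between the tips of the shut fingers; the grasp point (between the pads) lies 19 mm behind it (bot.pinch_z is the distance from the TCP to the grasp point, in m); x points along the fingers, z is the direction in which the jaws open and shut, and the axes are right-handed (so a half turn about x gives the same grasp; the last joint's range is limited). The gripper opens to 95 mm and grips with 3 to 60 N. Pads are 20 mm wide; open, the fingers measure 119 mm over their backs; the gripper's body (75 mm by 180 mm) begins 59 mm behind the grasp point.
Start: joints at [1.121, 0.124, 1.65, -0, 1.367, -0.083], TCP at [0.233, 0.607, 0.194] pointing down, gripper open.
Joint ranges: [-2.61, 2.61], [-1.02, 2.33], [0.03, 2.71], [-1.35, 4.49], [0.32, 2.68], [-2.91, 2.91]. Speed limits (rad/s): [2.57, 2.57, 3.14, 3.14, 3.14, 3.14].

## Interface

Orientations are given as a unit quaternion [x, y, z, w].
In Python, from workcell import sensors, grab_frame, camera_info, bot gives the robot as it stands.
- The arm moves only by the shell command python3 -m inch 'ROWS' [FORCE]. ROWS is JSON, a list of rows, each an object with "offset": the shift along the tool's x, y, z in m, a list of three; "rot": the turn, a rotation vector about the tool's x, y, z in rad, a list of three; "fingers": the finger opening in m, from 0 to 0.0951. A call has 1 to 8 rows; each row shifts and turns the commanded pose from where the row before left it, along the tool's axes as they then stand; what a row does not reach is not made up. A row lasts 1/8 s, in which the tool goes at most 62.5 mm and 10.7 degrees, less where a joint would pass 70% of its speed; a pose out of reach is approached as far as the arm can. A call is refused whole if a number of a shift passes 0.0625 or a number of a turn 0.188, either way. A call with a gripper value outside its range is refused whole. The fingers move at their own pace and stop on an object; FORCE is the grip in N (left out, the last holds). Time passes only in rows, so rows that do not move let the fingers close. It gives the time, the measured TCP pose, the force and the opening at its end, in the units of the state.
- sensors.observe(): the state, without advancing time (a new reading comes with each control period).
- grab_frame(name): name is "scene" or "top" or "wrist"; returns the picture (480x640x3 uint8, blue, green, red); there is no depth.
- camera_info(name): a dict with "intrinsics" (3x3 intrinsics, pixels), "extrinsics" (4x4, takes a point from camera to world coordinates); the wrist camera has in their place "hand_eye" (4x4, takes a point from camera to tool coordinates, whose origin is the TCP and whose axes are the tool frame's). Camera axes: x right, y down, z forward; pixel columns grow to the right and rows downward; lengths in m; the calibration is good to about 2 mm. The wrist camera is an equidistant fisheye: a pixel r from the principal point sees the ray r / f radians off the axis. A picture is of the moment at which its call begins: read the wrist's pose just before it. camera_info takes no time and is no camera call.
- bot.sign_off(): hands the job in, once; it reports no verdict.
The state is a dict: "t": time; "q": joint angles; "qd": joint speeds; "joint_torque": joint torques, N m; "ee_pos": TCP position; "ee_rot": TCP orientation; "wrist_force": force on the tool from outside, world axes, zero at the start; "wrist_torque": the same for the moment, N m; "gripper_width": finger opening in m.
Only numpy, scipy, OpenCV 4.12 (cv2) and the standard library are available. Lean on these libraries where they do the work, as an engineer would, in place of code of your own. Each camera call takes 0.05 s, during which the arm holds its last target.

## Task

The cap in the engraver's vise is finished: turn the engraver's red rotary isolator handle from ON to OFF, then lift the brass cap out of the open vise and press it straight down onto the collar of the bottle that has no cap, through the click and fully home on the shoulder. Keep pushing after the click and finish like that, with the gripper still bearing down on the cap about as hard as the click took; do not let go. Leave the bottles standing in their nest and do not disturb the finished bottle, the brush or the spanner.

Things in the scene. Friction and masses are not known exactly. Their poses are not given: they have to be found in the camera images.
- switch (a joint): Rotary isolator handle, turning about the vertical: 0 = ON (bar points at the green dot), 1.047 = OFF (bar points at the white dot), growing counter-clockwise seen from above. Sprung detents at both ends with the hump half way: needs up to 0.2 N m, and snaps over to the next detent by itself.
- switch_grip (a point): On the axis of the red isolator handle, 5 mm below its top; its x axis lies along the handle bar towards the pointer end (white stripe) and turns with it. The bar is 46 mm long, 13 mm thick, 28 mm high above a 46 mm round red boss; the top of the boss is 23 mm below this point.
- isolator: Fixed grey isolator box with yellow plate, 90 x 120 x 60 mm high (its local x, y, z); origin at the centre of its underside on the bench, red handle on its top centre. Its cable gland stands out 40 mm on its -y side.
- cap: The engraved brass cap, a cylinder 32 mm in diameter and 42 mm high, closed on top, open below, 60 g. Origin at the centre of its rim (underside), z up. It stands upright in the vise. Inside, a rib just above the rim (18 mm opening, with a wide lead-in) snaps over the beads of the collar.
- vise: Fixed aluminium vise on the engraver's table, screw along its x, black handwheel at -x, reaching 130 mm from the origin, 47 mm high. Origin at the centre of its underside. The cap stands on a steel bar at z = 42 mm, within 8 mm of its middle along y, loose between two clear jaw plates (40 x 100 mm) with 1.5 mm play to each; plate tops at z = 52 mm, screw heads to 55 mm, so the cap's upper 32 mm stand free.
- engraver: Fixed white and grey desktop engraver. Origin on the bench under its load station, x towards its column. Base 300 mm wide, from x = -140 to 420 mm, table top 52 mm high; cross slide and spindle begin at x = 190 mm and above z = 140 mm, column from x = 280 mm, 450 mm high.
- nest: Fixed dark block 80 x 182 x 22 mm on the bench, with two square pockets 48 mm wide at its y = -50 and +50 mm, 14 mm deep (floor 8 mm above the bench). Origin at the centre of its underside. One holds the open bottle, the other the finished one, either way round.
- bottle: The bottle to close: square pink glass, 46 x 46 mm, flat shoulder 76 mm above its origin (centre of its underside, z up), 300 g, loose in a pocket with 1 mm play all round. On the shoulder stands a brass collar, 15 mm in diameter and 13 mm high, and on that the white spray head, 11 mm in diameter, top 23 mm above the shoulder.
- shoulder (a point): Centre of the bottle's shoulder, where the centre of the cap's rim sits when home. Around the collar, 7.5 mm above it, four sprung beads stand out to 21.4 mm across. The cap meets them with its rim 6 mm above the shoulder; pushing on takes up to about 10 N, then at 4 mm it clicks: the force falls away and the cap drops onto the shoulder, which then resists hard.
- finished: Bystander: finished bottle of the same shape with its brass cap on, 118 mm high, loose in the other pocket; origin at the centre of its underside.
- brush: Bystander: make-up brush standing upright on its bristles, 48 mm in diameter, 108 mm high; origin at the centre of its underside.
- spanner: Bystander: steel spanner 140 mm long, lying flat; origin under its middle.
There are look-alikes about, which are no part of the job. Several things have the shape of the cap; the one meant has the colours described above.

How it is judged:
On the way, in this order (a step that is already met when the one before it is completed fails the run):
1. the isolator handle is at OFF (value of joint switch above 0.95 rad), for 0.2 s.
2. the cap is lifted clear of the vise, with the isolator off (value of joint switch above 0.95 rad and z of cap in the frame of vise above 0.07 m), for 0.1 s.
3. the cap is on the bottle's shoulder, clicked home (z of cap in the frame of bottle between 0.0735 and 0.0785 m and horizontal distance between cap and shoulder below 0.003 m and angle between the z axis of cap and the z axis of bottle, either way round below 0.06 rad), for 0.1 s.
At the end, for the whole second after the job is handed in: Isolator at OFF (over 0.95 rad); cap clicked home and at rest: rim within 2.5 mm of the shoulder, centred to 3 mm, square to 0.06 rad; both bottles upright, this one in its pocket and pushed onto its floor with over 9 N (3 to 4.5 N is weight); fingers still bearing on the cap (all of step 3 and value of joint switch above 0.95 rad and contact force between bottle and nest above 9 N and contact force between cap and the fingers above 4 N and z of bottle in the frame of nest between 0.004 and 0.012 m and angle between each of bottle, finished's own z axis and vertical below 0.06 rad and linear speed of cap below 0.02 m/s); the arm keeps its last pose, push and grip.
It fails at once if the finished bottle, the brush or the spanner was disturbed (moved more than 15 mm) (distance of any of finished, brush, spanner from where it was at the start of the episode above 0.015 m).
It fails at once if the open bottle was tipped or lifted out of its pocket (angle between bottle's own z axis and vertical above 0.25 rad or z of bottle in the frame of nest above 0.022 m).
It also fails if it takes over 61 s, if anything falls off the work surface, if the arm or the gripper's body presses on something with over 40 N, if the wrist force passes 120 N, or if a joint passes its speed limit or range.

## Working session

There is one attempt and no reset: what is moved stays moved. The work goes in short steps, Python scripts to look and compute and a shell command to move; the robot and the scene stay as the last step left them, time stands still between calls to the robot, and variables do not carry over. Pictures are saved under pics/ and viewed, and the job is handed in when it is done.

```bash
ls; mkdir -p pics; python3 - <<'E'
from workcell import sensors, grab_frame, camera_info, bot
import cv2, numpy as np
np.set_printoptions(precision=4,suppress=True)
s=sensors.observe(); print(s['t'],s['ee_pos'],s['ee_rot'],s['gripper_width'],s['wrist_force'],bot.pinch_z)
for n in ['scene','top','wrist']:
    i=camera_info(n); print(n,i)
    cv2.imwrite(f'pics/{n}0.png',grab_frame(n))
E
```

```text
pics
0.0 [0.2329 0.6061 0.1924] [-0.4008  0.5834  0.4001  0.5822] 0.09477878071215234 [ 0.0118  0.696  -0.8676] 0.0188
scene {'intrinsics': array([[472.9753,   0.    , 318.9851],
       [  0.    , 472.9753, 242.5119],
       [  0.    ,   0.    ,   1.    ]]), 'extrinsics': array([[-0.0935,  0.8224, -0.5612,  1.0427],
       [ 0.9956,  0.0827, -0.0446,  0.0008],
       [ 0.0097, -0.5629, -0.8265,  0.7984],
       [ 0.    ,  0.    ,  0.    ,  1.    ]])}
top {'intrinsics': array([[534.5083,   0.    , 321.1364],
       [  0.    , 534.5083, 233.4275],
       [  0.    ,   0.    ,   1.    ]]), 'extrinsics': array([[-0.0078, -0.9885,  0.1509,  0.3952],
       [-1.    ,  0.0072, -0.0047, -0.0167],
       [ 0.0036, -0.1509, -0.9885,  1.2813],
       [ 0.    ,  0.    ,  0.    ,  1.    ]])}
wrist {'intrinsics': array([[371.6483,   0.    , 316.6145],
       [  0.    , 371.6483, 234.9381],
       [  0.    ,   0.    ,   1.    ]]), 'hand_eye': array([[ 0.0018, -0.2672,  0.9636, -0.191 ],
       [-0.0011, -0.9636, -0.2672,  0.0749],
       [ 1.    , -0.0005, -0.0021,  0.0001],
       [ 0.    ,  0.    ,  0.    ,  1.    ]])}
```

View pics/scene0.png

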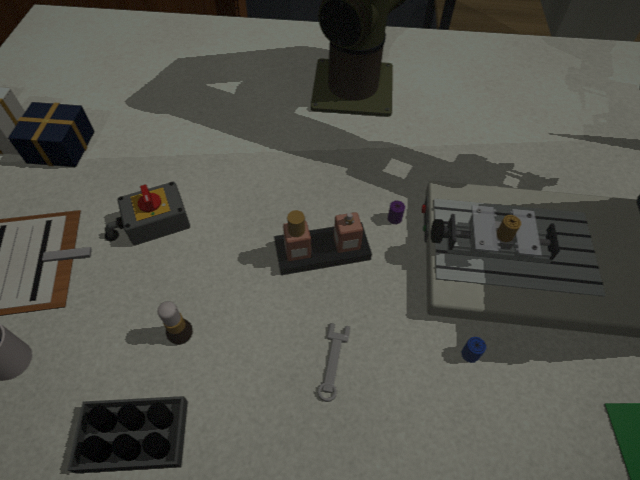

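View pics/top0.png

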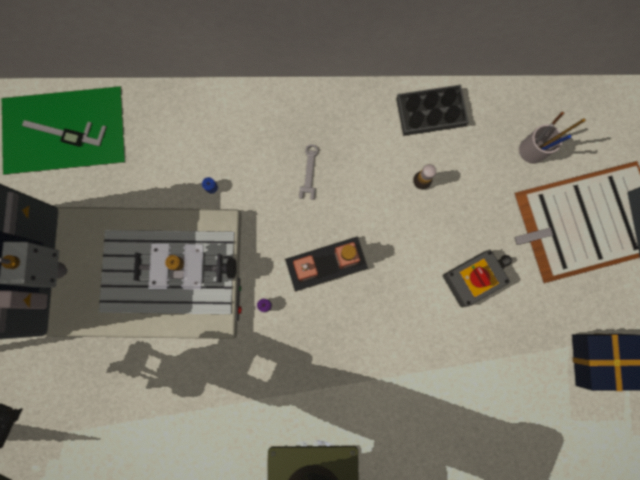

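View pics/wrist0.png

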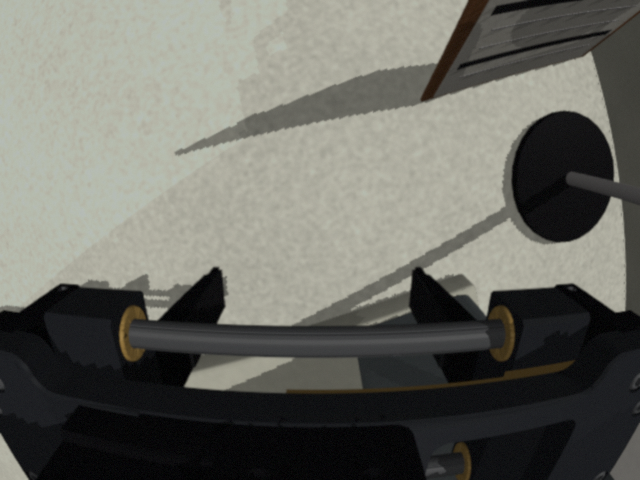

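```bash
cat > h.py <<'E'
from workcell import sensors, grab_frame, camera_info, bot
import cv2, numpy as np
from scipy.spatial.transform import Rotation as R
np.set_printoptions(precision=4,suppress=True)
def ray(n,u,v,s=None):
    i=camera_info(n);K=i['intrinsics']
    if n!='wrist':
        E=i['extrinsics'];d=np.array([(u-K[0,2])/K[0,0],(v-K[1,2])/K[1,1],1])
    else:
        T=np.eye(4);T[:3,:3]=R.from_quat(s['ee_rot']).as_matrix();T[:3,3]=s['ee_pos'];E=T@i['hand_eye']
        p=np.array([u-K[0,2],v-K[1,2]]);r=np.hypot(*p);th=r/K[0,0];d=np.array([*(p/r*np.sin(th)),np.cos(th)])
    return E[:3,3],E[:3,:3]@d
def plane(n,u,v,z,s=None):
    o,d=ray(n,u,v,s);return o+d*(z-o[2])/d[2]
def proj(n,P,s=None):
    i=camera_info(n);K=i['intrinsics'];
    if n!='wrist':
        E=i['extrinsics'];c=E[:3,:3].T@(np.array(P)-E[:3,3]);return K[:2,:2]@(c[:2]/c[2])+K[:2,2]
    T=np.eye(4);T[:3,:3]=R.from_quat(s['ee_rot']).as_matrix();T[:3,3]=s['ee_pos'];E=T@i['hand_eye']
    c=E[:3,:3].T@(np.array(P)-E[:3,3]);th=np.arccos(c[2]/np.linalg.norm(c));return K[0,0]*th*c[:2]/np.hypot(*c[:2])+K[:2,2]
def tri(a,b):
    (o1,d1),(o2,d2)=a,b
    A=np.c_[d1,-d2];t=np.linalg.lstsq(A,o2-o1,rcond=None)[0]
    p,q=o1+d1*t[0],o2+d2*t[1];return (p+q)/2,np.linalg.norm(p-q)
def crop(f,x,y,w,h,k,out):
    cv2.imwrite(out,cv2.resize(f[y:y+h,x:x+w],None,fx=k,fy=k,interpolation=cv2.INTER_CUBIC))
E
python3 - <<'E'
from h import *
t=cv2.imread('pics/top0.png');s=cv2.imread('pics/scene0.png')
a=[t[232:292,134:234],t[230:290,286:386],t[245:305,425:525]]
b=[s[200:260,450:550],s[200:260,275:375],s[180:240,100:200]]
r=lambda l:np.hstack([cv2.resize(x,None,fx=2.6,fy=2.6,interpolation=cv2.INTER_CUBIC) for x in l])
cv2.imwrite('pics/crops.png',np.vstack([r(a),r(b)]))
E
```

```text
(no output)
```

View pics/crops.png

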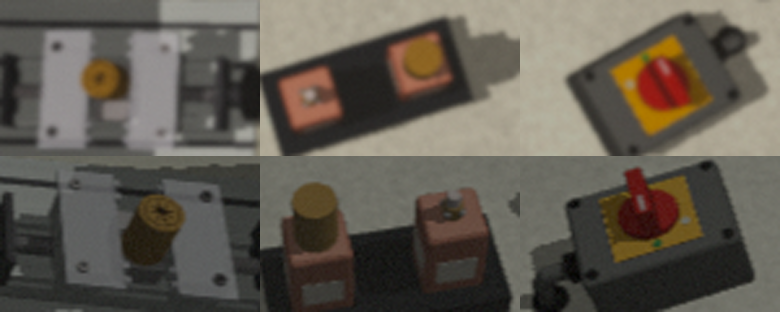

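```bash
python3 - <<'E'
from h import *
t=cv2.imread('pics/top0.png');s=cv2.imread('pics/scene0.png')
def blobs(f,lo,hi,roi,mn=8):
    x,y,w,h=roi;hsv=cv2.cvtColor(f[y:y+h,x:x+w],cv2.COLOR_BGR2HSV)
    m=cv2.inRange(hsv,lo,hi)
    if lo[0]==0: m|=cv2.inRange(hsv,(170,lo[1],lo[2]),(180,255,255))
    n,l,st,c=cv2.connectedComponentsWithStats(m)
    out=[]
    for i in range(1,n):
        if st[i,4]>=mn:
            pts=np.argwhere(l==i)[:,::-1].astype(np.float32);r=cv2.minAreaRect(pts)
            out.append((c[i]+[x,y],st[i,4],np.add(r[0],[x,y]),r[1],r[2]))
    return out
def show(nm,f,lo,hi,roi):
    for b in blobs(f,lo,hi,roi): print(nm,*b)
show('yel t',t,(18,120,80),(35,255,255),(425,245,100,60))
show('red t',t,(0,140,60),(8,255,255),(425,245,100,60))
show('red s',s,(0,140,40),(8,255,255),(100,180,100,60))
show('cap t',t,(12,110,50),(25,255,255),(134,232,100,60))
show('cap s',s,(12,110,30),(25,255,255),(450,200,100,60))
show('pink t',t,(0,60,90),(11,200,255),(286,230,50,60))
show('fcap t',t,(12,90,50),(25,255,255),(326,230,60,60))
for z in (.06,):
  print('plate',plane('top',480,277,z))
print('cap',plane('top',174,262,.136), 'bottle',plane('top',304.5,266,.084))
print('fin',plane('top',348,252,.126))
E
```

```text
yel t [477.8611 277.5317] 504 [478.8538 277.3692] (30.512540817260742, 29.64430046081543) 60.2551155090332
red t [479.9574 277.5213] 282 [480.  276.5] (19.0, 18.0) 90.0
red s [148.3595 200.2459] 370 [146.4134 199.8837] (25.962749481201172, 21.24864387512207) 39.289405822753906
cap t [173.7463 262.3415] 205 [174. 262.] (14.0, 16.0) 90.0
cap s [508.3728 227.3476] 397 [508.2 228.1] (17.441329956054688, 26.832815170288086) 26.56505012512207
pink t [304.6052 267.2883] 385 [304.75 267.25] (20.554805755615234, 20.238576889038086) 71.56504821777344
fcap t [348.3209 251.8419] 215 [348.2 252.1] (15.652474403381348, 16.099689483642578) 26.56505012512207
plate [ 0.4782 -0.3848  0.06  ]
cap [0.5102 0.2943 0.136 ] bottle [0.5042 0.0155 0.084 ]
fin [ 0.5302 -0.0804  0.126 ]
```

```bash
python3 - <<'E'
from h import *
s=sensors.observe();M=R.from_quat(s['ee_rot']).as_matrix();print(M)
c=plane('top',478.5,277.4,.06);g=plane('top',473.8,267.3,.06);w=plane('top',467,277.7,.06)
print(c,g,w,np.degrees(np.arctan2(*(g-c)[1::-1])),np.degrees(np.arctan2(*(w-c)[1::-1])))
c=plane('scene',148,201,.07);g=plane('scene',100+137/2.6,180+87/2.6,.06);w=plane('scene',100+165/2.6,180+64/2.6,.06)
print(c,g,w)
E
```

```text
[[-0.0007 -0.9335  0.3586]
 [-0.0015  0.3586  0.9335]
 [-1.      0.0001 -0.0016]]
[ 0.4773 -0.3813  0.06  ] [ 0.5005 -0.3718  0.06  ] [ 0.4768 -0.355   0.06  ] 22.42553688919079 91.05636563373604
[ 0.4832 -0.3834  0.07  ] [ 0.5053 -0.3703  0.06  ] [ 0.4815 -0.3555  0.06  ]
```

```bash
python3 -m inch '[{"offset":[-0.006,-0.034,-0.049],"rot":[0,0,0],"fingers":0.06},{"offset":[-0.006,-0.034,-0.049],"rot":[0,0,0],"fingers":0.06},{"offset":[-0.006,-0.034,-0.049],"rot":[0,0,0],"fingers":0.06},{"offset":[-0.006,-0.034,-0.049],"rot":[0,0,0],"fingers":0.06},{"offset":[-0.006,-0.034,-0.049],"rot":[0,0,0],"fingers":0.06},{"offset":[0,-0.034,-0.049],"rot":[0,0,0],"fingers":0.06},{"offset":[0,-0.034,-0.049],"rot":[0,0,0],"fingers":0.06},{"offset":[0,-0.034,-0.049],"rot":[0,0,0],"fingers":0.06}]'
python3 -c "
from h import *
s=sensors.observe();print(s['q'],R.from_quat(s['ee_rot']).as_matrix())"
```

```text
t: 1.15
ee_pos: [0.3463, 0.1415, 0.2236]
ee_rot: [-0.401, 0.582, 0.401, 0.583]
wrist_force: [0.7, -0.2, -0.5]
gripper_width: 0.0598
[ 0.2443 -0.5607  2.1759 -0.0001  1.5255 -0.9605] [[ 0.0009 -0.9338  0.3579]
 [ 0.0001  0.3579  0.9338]
 [-1.     -0.0008  0.0004]]
```

```bash
python3 -m inch '[{"offset":[0,-0.034,-0.049],"rot":[0,0,0],"fingers":0.06},{"offset":[0,-0.034,-0.049],"rot":[0,0,0],"fingers":0.06},{"offset":[0,-0.034,-0.049],"rot":[0,0,0],"fingers":0.06},{"offset":[0,-0.034,-0.049],"rot":[0,0,0],"fingers":0.06},{"offset":[0,-0.034,-0.049],"rot":[0,0,0],"fingers":0.06},{"offset":[0,-0.034,-0.049],"rot":[0,0,0],"fingers":0.06},{"offset":[0,-0.034,-0.049],"rot":[0,0,0],"fingers":0.06},{"offset":[0,-0.034,-0.049],"rot":[0,0,0],"fingers":0.06}]'
python3 -m inch '[{"offset":[0,-0.034,-0.049],"rot":[0.18,0,0],"fingers":0.06},{"offset":[0,0,0],"rot":[0.186,0,0],"fingers":0.06},{"offset":[0,0,0],"rot":[0.186,0,0],"fingers":0.06},{"offset":[0,0,0],"rot":[0.186,0,0],"fingers":0.06},{"offset":[0,0,0],"rot":[0.186,0,0],"fingers":0.06},{"offset":[0,0,0],"rot":[0.186,0,0],"fingers":0.06},{"offset":[0,0,0],"rot":[0.186,0,0],"fingers":0.06},{"offset":[0,0,0],"rot":[0.186,0,0],"fingers":0.06}]'
python3 -m inch '[{"offset":[0,0,0],"rot":[0.186,0,0],"fingers":0.06},{"offset":[0,0,0],"rot":[0.186,0,0],"fingers":0.06},{"offset":[0,0,0],"rot":[0.186,0,0],"fingers":0.06},{"offset":[0,0,0],"rot":[0.186,0,0],"fingers":0.06},{"offset":[0,0,0],"rot":[0.05,0,0],"fingers":0.06},{"offset":[0,0,0],"rot":[0,0,0],"fingers":0.06},{"offset":[0,0,0],"rot":[0,0,0],"fingers":0.06}]'
python3 -c "
from h import *
s=sensors.observe();print(s['q'],R.from_quat(s['ee_rot']).as_matrix());import json
json.dump({k:list(s[k]) for k in ('ee_pos','ee_rot')},open('w1.json','w'))
cv2.imwrite('pics/w1.png',grab_frame('wrist'))"
```

```text
t: 2.15
ee_pos: [0.4598, -0.3222, 0.2233]
ee_rot: [-0.4, 0.583, 0.4, 0.583]
wrist_force: [0.5, 0.9, 0.5]
gripper_width: 0.0602
t: 3.15
ee_pos: [0.4738, -0.3779, 0.2231]
ee_rot: [0.1, 0.7, -0.1, 0.7]
wrist_force: [0.3, 0.6, 0.5]
gripper_width: 0.0601
t: 4.03
ee_pos: [0.4738, -0.3781, 0.2234]
ee_rot: [0.361, 0.608, -0.361, 0.608]
wrist_force: [-0.4, -0.5, -0.6]
gripper_width: 0.0601
[-0.762   0.0117  1.7182 -0.0001  1.4121  0.3093] [[-0.0003  0.8778  0.479 ]
 [ 0.0003  0.479  -0.8778]
 [-1.     -0.0002 -0.0004]]
```

View pics/w1.png

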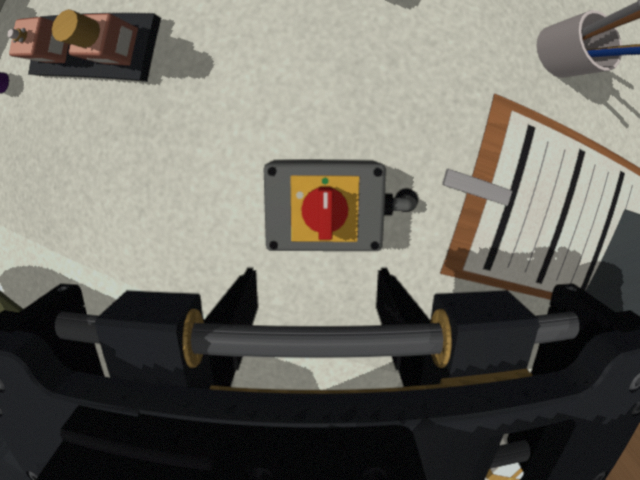

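```bash
python3 -c "
from h import *
f=cv2.imread('pics/w1.png');crop(f,260,155,130,100,6,'pics/w1c.png')"
```

```text
(no output)
```

View pics/w1c.png

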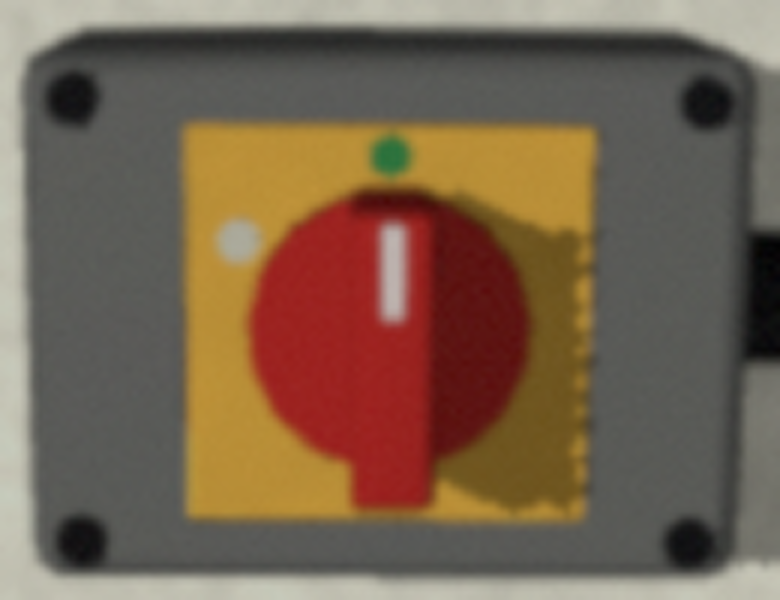

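```bash
python3 -c "
from h import *;import json
s=json.load(open('w1.json'));M=R.from_quat(s['ee_rot']).as_matrix()
b=plane('wrist',324.6,208.7,.06,s);print('box',b)
for z in (.09,.093,.096,.10):
  p=plane('wrist',325.5,214.8,z,s);print(z,p,M.T@(p-s['ee_pos']))
def pt(x,y,z): return plane('wrist',260+x/6,155+y/6,z,s)
for z in (.09,.096):
  print('bar',z,np.linalg.norm(pt(393,210,z)-pt(393,508,z)),np.linalg.norm(pt(352,359,z)-pt(435,359,z)),'dir',np.degrees(np.arctan2(*(pt(390,210,z)-pt(393,508,z))[1::-1])))
print('boss',np.linalg.norm(pt(250,325,.065)-pt(530,325,.065)),pt(390,325,.065))
"
```

```text
box [ 0.4806 -0.3838  0.06  ]
0.09 [ 0.4811 -0.3837  0.09  ] [0.1334 0.0037 0.0085]
0.093 [ 0.4817 -0.3833  0.093 ] [0.1304 0.0044 0.0084]
0.096 [ 0.4822 -0.3829  0.096 ] [0.1274 0.0051 0.0083]
0.1 [ 0.483  -0.3824  0.1   ] [0.1234 0.006  0.0082]
bar 0.09 0.04555948274281516 0.012368802884712591 dir 29.436641773541396
bar 0.096 0.04471676118134066 0.0121400150176638 dir 29.436641773541407
boss 0.04483147348702893 [ 0.4812 -0.3838  0.065 ]
```

```bash
python3 -m inch '[{"offset":[0.03,0.004,0.0085],"rot":[0,0,0],"fingers":0.04},{"offset":[0.04,0,0],"rot":[0,0,0],"fingers":0.04},{"offset":[0.03,0,0],"rot":[0,0,0],"fingers":0.04},{"offset":[0.025,0,0],"rot":[0,0,0],"fingers":0.04},{"offset":[0.012,0,0],"rot":[0,0,0],"fingers":0.04},{"offset":[0.01,0,0],"rot":[0,0,0],"fingers":0.04},{"offset":[0,0,0],"rot":[0,0,0],"fingers":0.04},{"offset":[0,0,0],"rot":[0,0,0],"fingers":0.04}]' 
python3 -c "
from h import *
cv2.imwrite('pics/w2.png',grab_frame('wrist'))"
```

```text
t: 5.08
ee_pos: [0.4821, -0.3842, 0.0778]
ee_rot: [0.361, 0.607, -0.361, 0.609]
wrist_force: [0.3, -0.1, 0.8]
gripper_width: 0.0401
```

View pics/w2.png

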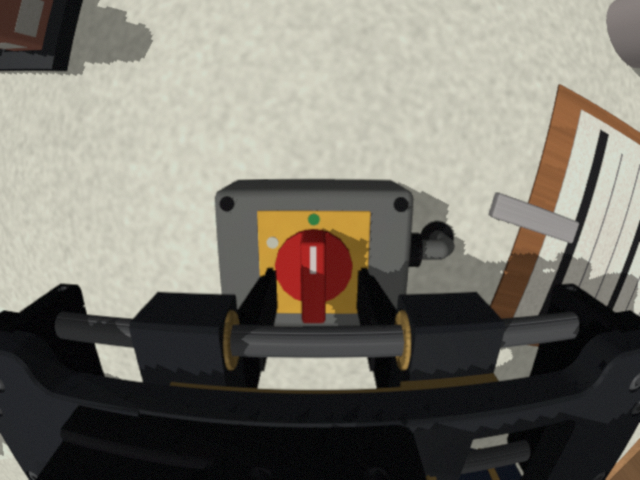

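```bash
python3 -m inch '[{"offset":[0,0,0],"rot":[0,0,0],"fingers":0.005},{"offset":[0,0,0],"rot":[0,0,0],"fingers":0.005},{"offset":[0,0,0],"rot":[0,0,0],"fingers":0.005},{"offset":[0,0,0],"rot":[0,0,0],"fingers":0.005},{"offset":[0,0,0],"rot":[0,0,0],"fingers":0.005}]' 25
```

```text
t: 5.75
ee_pos: [0.4815, -0.3837, 0.0766]
ee_rot: [0.361, 0.608, -0.361, 0.608]
wrist_force: [-0.0, -0.1, 0.1]
gripper_width: 0.0054
```

```bash
python3 -c "
from h import *
cv2.imwrite('pics/w3.png',grab_frame('wrist'))
crop(grab_frame('scene'),80,140,140,105,5,'pics/s3.png')"
```

```text
(no output)
```

View pics/w3.png

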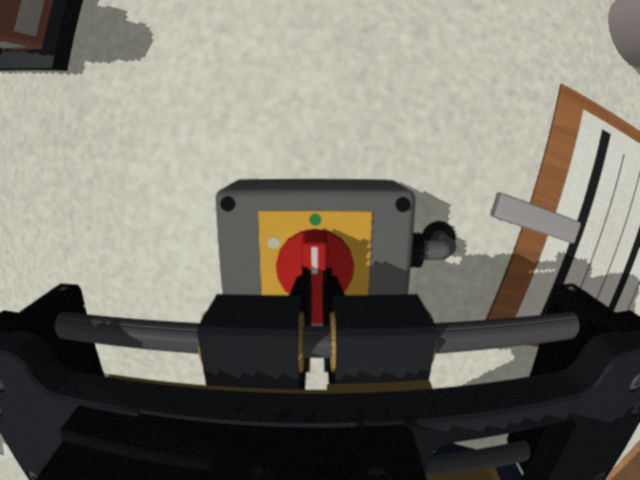

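View pics/s3.png

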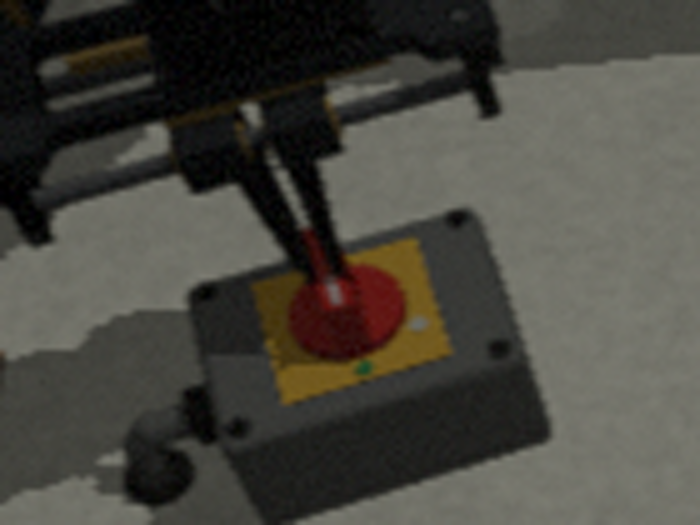

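```bash
python3 -c "
from h import *
crop(cv2.imread('pics/w3.png'),260,200,120,100,6,'pics/w3c.png')
"
```

```text
(no output)
```

View pics/w3c.png

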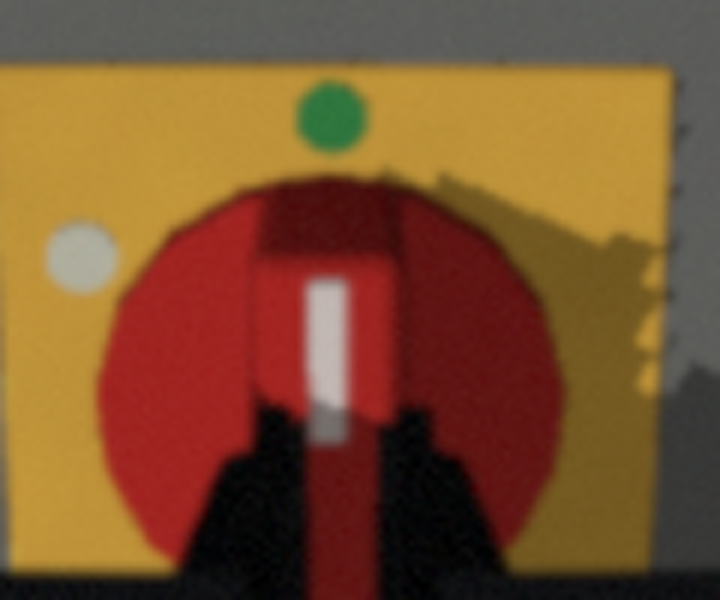

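```bash
python3 -c "
from h import *;import json
a=json.load(open('w1.json'));b=sensors.observe();print(b['ee_pos'],b['gripper_width'])
def t(p,q): print(tri(ray('wrist',260+p[0]/6,155+p[1]/6,a),ray('wrist',260+q[0]/6,200+q[1]/6,b)))
t((393,222),(328,280));t((393,325),(328,445));t((390,156),(333,117));t((238,242),(82,258));t((185,125),(0,66));t((393,210),(330,258))
# tips projection
for dz in (.003,):
  M=R.from_quat(b['ee_rot']).as_matrix()
  print((proj('wrist',b['ee_pos']+M@np.array([0,0,-.0027]),b)-[260,200])*6,(proj('wrist',b['ee_pos']+M@np.array([-.019,0,-.0027]),b)-[260,200])*6)
"
```

```text
[ 0.4815 -0.3836  0.0766] 0.004998289598673667
(array([ 0.4996, -0.3733,  0.0931]), np.float64(0.00027884111268227063))
(array([ 0.4854, -0.3811,  0.0891]), np.float64(0.0005121699158402584))
(array([ 0.5041, -0.3713,  0.0558]), np.float64(0.0003309546299381632))
(array([ 0.4805, -0.3561,  0.0589]), np.float64(0.0005040072745457602))
(array([ 0.4925, -0.3399,  0.0537]), np.float64(7.114366740532243e-05))
(array([ 0.501 , -0.3726,  0.0921]), np.float64(0.00012757041239544475))
[306.1767 442.7418] [303.2839 525.6439]
```

```bash
python3 -m inch '[{"offset":[0,0,0],"rot":[0,0,0],"fingers":0.035},{"offset":[0,0,0],"rot":[0,0,0],"fingers":0.035},{"offset":[0,0,0],"rot":[0,0,0],"fingers":0.035},{"offset":[0.005,0,0],"rot":[0,0,0],"fingers":0.035},{"offset":[0,0,0],"rot":[0,0,0],"fingers":0.035}]' 25
python3 -m inch '[{"offset":[0,0,0],"rot":[0,0,0],"fingers":0},{"offset":[0,0,0],"rot":[0,0,0],"fingers":0},{"offset":[0,0,0],"rot":[0,0,0],"fingers":0},{"offset":[0,0,0],"rot":[0,0,0],"fingers":0},{"offset":[0,0,0],"rot":[0,0,0],"fingers":0}]' 25
```

```text
t: 6.48
ee_pos: [0.4811, -0.3833, 0.0709]
ee_rot: [0.361, 0.608, -0.361, 0.607]
wrist_force: [-0.9, -0.3, -0.1]
gripper_width: 0.0351
t: 7.1
ee_pos: [0.4811, -0.3828, 0.0717]
ee_rot: [0.361, 0.609, -0.361, 0.607]
wrist_force: [-3.3, 4.1, 2.8]
gripper_width: 0.0117
```

```bash
python3 -m inch '[{"offset":[0,0,0],"rot":[-0.1,0,0],"fingers":0},{"offset":[0,0,0],"rot":[-0.1,0,0],"fingers":0},{"offset":[0,0,0],"rot":[-0.1,0,0],"fingers":0},{"offset":[0,0,0],"rot":[-0.1,0,0],"fingers":0}]' 40; python3 -c "
from h import *
s=sensors.observe();print(s['wrist_force'],s['wrist_torque'],s['gripper_width'])
crop(grab_frame('wrist'),240,180,160,120,5,'pics/w4.png')"
```

```text
t: 7.6
ee_pos: [0.4825, -0.3849, 0.0728]
ee_rot: [0.231, 0.667, -0.233, 0.669]
wrist_force: [0.1, -0.2, 3.0]
gripper_width: 0.0003
[ 0.0807 -0.1653  2.9856] [-0.0729  0.0569 -0.0868] 0.00034601851059682645
```

View pics/w4.png

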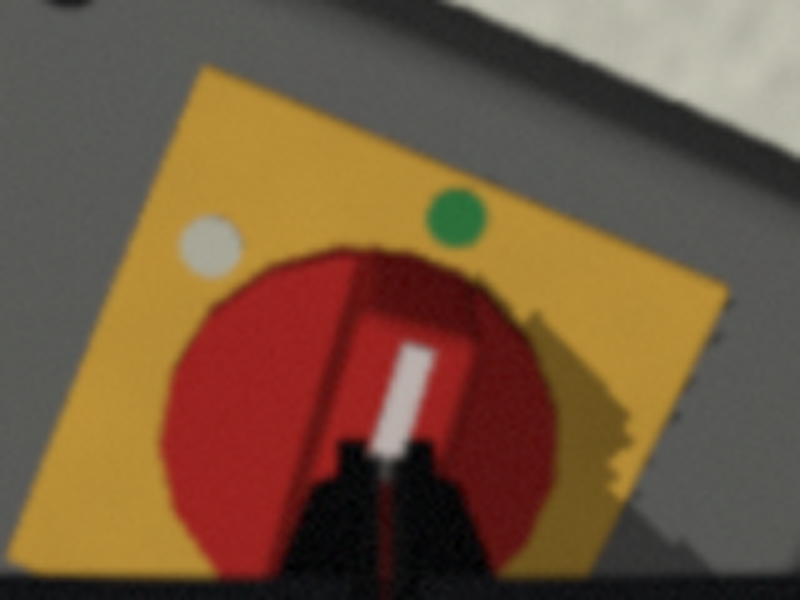

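```bash
python3 -m inch '[{"offset":[0,0,0],"rot":[0,0,0],"fingers":0.035},{"offset":[0,0,0],"rot":[0.1,0,0],"fingers":0.035},{"offset":[0,0,0],"rot":[0.1,0,0],"fingers":0.035},{"offset":[0.0,0,0],"rot":[0.1,0,0],"fingers":0.035},{"offset":[0,0,0],"rot":[0.1,0,0],"fingers":0.035},{"offset":[0.003,0,0],"rot":[0,0,0],"fingers":0.035},{"offset":[0,0,0],"rot":[0,0,0],"fingers":0.035}]' 25
python3 -m inch '[{"offset":[0.003,0,0],"rot":[0,0,0],"fingers":0.035},{"offset":[0,0,0],"rot":[0,0,0],"fingers":0.035}]'
python3 -c "
from h import *
s=sensors.observe();print(s['wrist_force'],s['wrist_torque'],s['gripper_width'])
crop(grab_frame('wrist'),240,180,160,120,5,'pics/w5.png')
crop(grab_frame('scene'),80,140,140,105,5,'pics/s5.png')"
```

```text
t: 8.52
ee_pos: [0.4811, -0.3834, 0.0678]
ee_rot: [0.361, 0.609, -0.361, 0.608]
wrist_force: [0.2, 0.4, -0.8]
gripper_width: 0.035
t: 8.78
ee_pos: [0.4813, -0.3835, 0.0652]
ee_rot: [0.361, 0.608, -0.361, 0.608]
wrist_force: [0.1, -0.1, 0.2]
gripper_width: 0.035
[ 0.059  -0.1354  0.1722] [-0.0757  0.1427  0.025 ] 0.03500293842228793
```

View pics/w5.png

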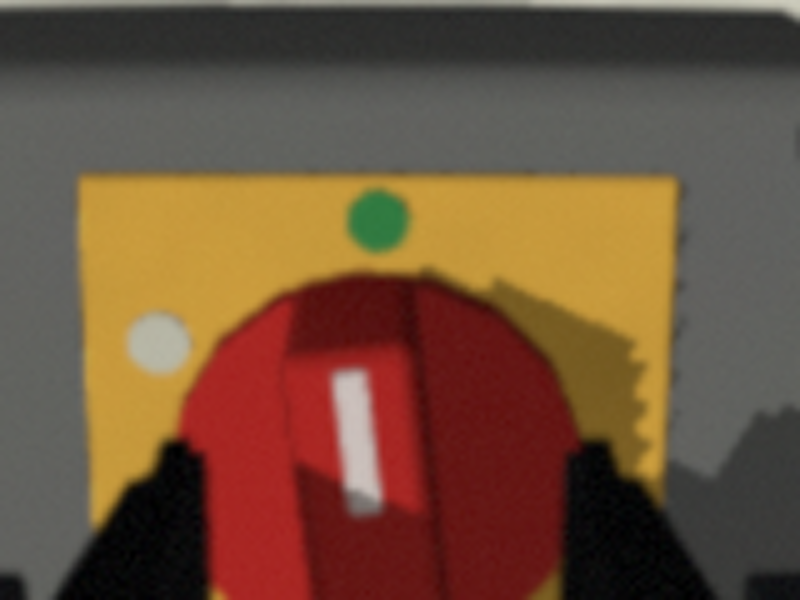

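View pics/s5.png

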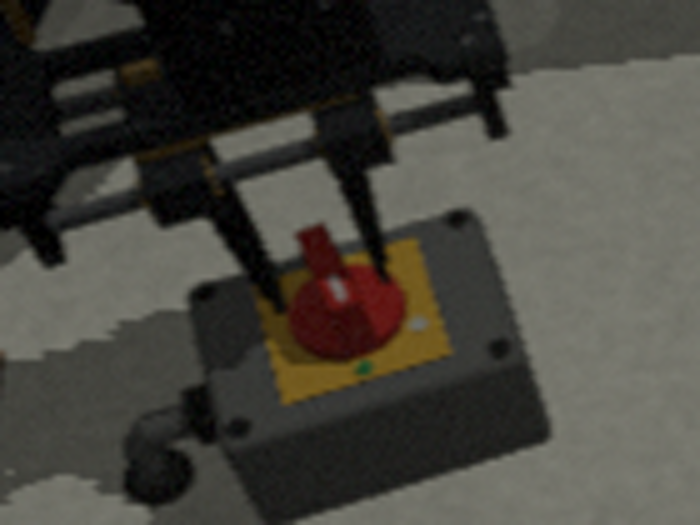

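```bash
python3 -m inch '[{"offset":[0,0,0],"rot":[0,0,0],"fingers":0},{"offset":[0,0,0],"rot":[0,0,0],"fingers":0},{"offset":[0,0,0],"rot":[0,0,0],"fingers":0},{"offset":[0,0,0],"rot":[0,0,0],"fingers":0},{"offset":[0,0,0],"rot":[0,0,0],"fingers":0}]' 25
```

```text
t: 9.5
ee_pos: [0.4814, -0.3825, 0.0656]
ee_rot: [0.362, 0.609, -0.361, 0.607]
wrist_force: [-0.7, 4.4, 3.6]
gripper_width: 0.0127
```

```bash
python3 -m inch '[{"offset":[0,0,0],"rot":[-0.1,0,0],"fingers":0},{"offset":[0,0,0],"rot":[-0.1,0,0],"fingers":0},{"offset":[0,0,0],"rot":[-0.1,0,0],"fingers":0}]' 40; python3 -c "
from h import *
s=sensors.observe();print(s['wrist_force'],s['wrist_torque'],s['gripper_width'])
crop(grab_frame('wrist'),240,180,160,120,5,'pics/w6.png')"
```

```text
t: 9.88
ee_pos: [0.4811, -0.3822, 0.0656]
ee_rot: [0.266, 0.656, -0.264, 0.655]
wrist_force: [-1.9, 5.8, 4.7]
gripper_width: 0.0123
[-1.8776  5.8115  4.7063] [ 1.1616  0.5338 -0.0421] 0.012283285404670394
```

View pics/w6.png

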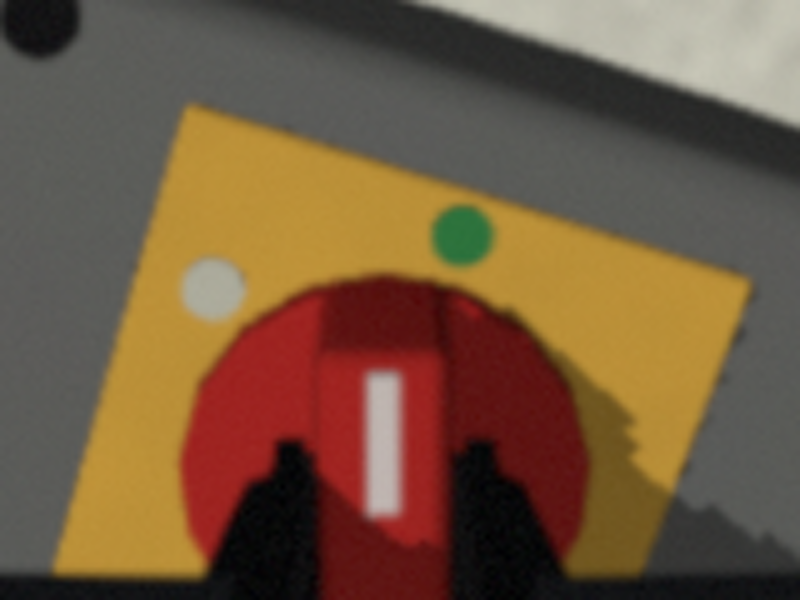

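Now the bar is gripped and turning with the hand (stripe at crop (385,445), aligned with the fingers). Continue.

```bash
python3 -m inch '[{"offset":[0,0,0],"rot":[-0.12,0,0],"fingers":0},{"offset":[0,0,0],"rot":[-0.12,0,0],"fingers":0},{"offset":[0,0,0],"rot":[-0.12,0,0],"fingers":0},{"offset":[0,0,0],"rot":[-0.12,0,0],"fingers":0},{"offset":[0,0,0],"rot":[-0.12,0,0],"fingers":0},{"offset":[0,0,0],"rot":[-0.12,0,0],"fingers":0},{"offset":[0,0,0],"rot":[-0.05,0,0],"fingers":0},{"offset":[0,0,0],"rot":[0,0,0],"fingers":0}]' 40; python3 -c "
from h import *
s=sensors.observe();print(s['wrist_force'],s['wrist_torque'],s['gripper_width'])
crop(grab_frame('wrist'),240,180,160,120,5,'pics/w7.png')"
```

```text
t: 10.92
ee_pos: [0.4803, -0.3819, 0.0656]
ee_rot: [0.003, 0.708, 0.0, 0.706]
wrist_force: [-5.0, 7.5, 6.8]
gripper_width: 0.0121
[-5.0425  7.5412  6.777 ] [ 1.2473  0.9459 -0.5951] 0.012062125721210673
```

View pics/w7.png

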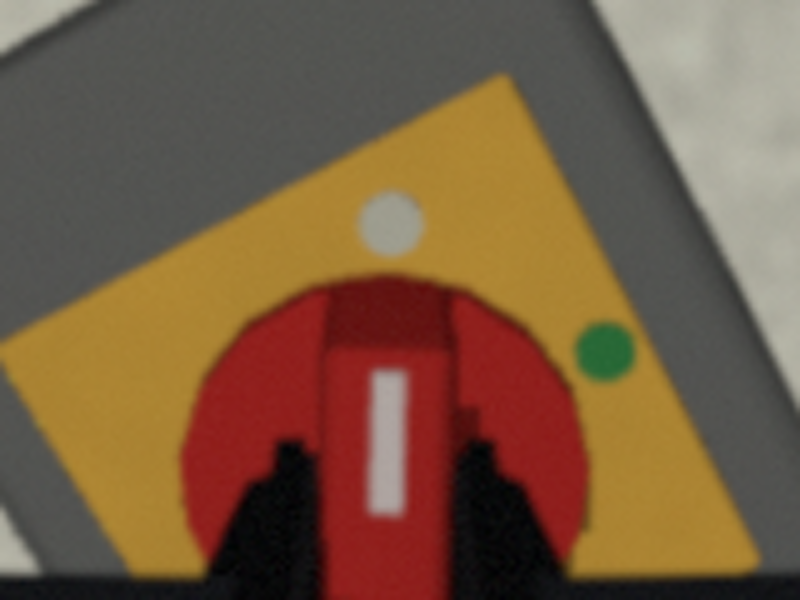

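```bash
python3 -m inch '[{"offset":[0,0,0],"rot":[0,0,0],"fingers":0.04},{"offset":[0,0,0],"rot":[0,0,0],"fingers":0.04},{"offset":[0,0,0],"rot":[0,0,0],"fingers":0.04},{"offset":[-0.03,0,0],"rot":[0,0,0],"fingers":0.04},{"offset":[-0.05,0,0],"rot":[0,0,0],"fingers":0.07},{"offset":[-0.05,0,0],"rot":[0,0,0],"fingers":0.07},{"offset":[-0.02,0,0],"rot":[0,0,0],"fingers":0.07},{"offset":[0,0,0],"rot":[0,0,0],"fingers":0.07}]' 25; python3 -c "
from h import *
s=sensors.observe();print(s['q'],s['wrist_force'],s['wrist_torque'],s['gripper_width'],R.from_quat(s['ee_rot']).as_matrix())
crop(grab_frame('wrist'),240,150,160,120,5,'pics/w8.png')"
```

```text
t: 11.98
ee_pos: [0.4821, -0.3843, 0.2169]
ee_rot: [-0.0, 0.706, -0.001, 0.708]
wrist_force: [0.1, 0.6, -0.2]
gripper_width: 0.069
[-0.76    0.0357  1.7046 -0.0001  1.3983 -0.758 ] [ 0.0728  0.5952 -0.2487] [-0.064   0.0799  0.0145] 0.06901551377901893 [[ 0.0021  0.002   1.    ]
 [-0.0021  1.     -0.002 ]
 [-1.     -0.0021  0.0021]]
```

View pics/w8.png

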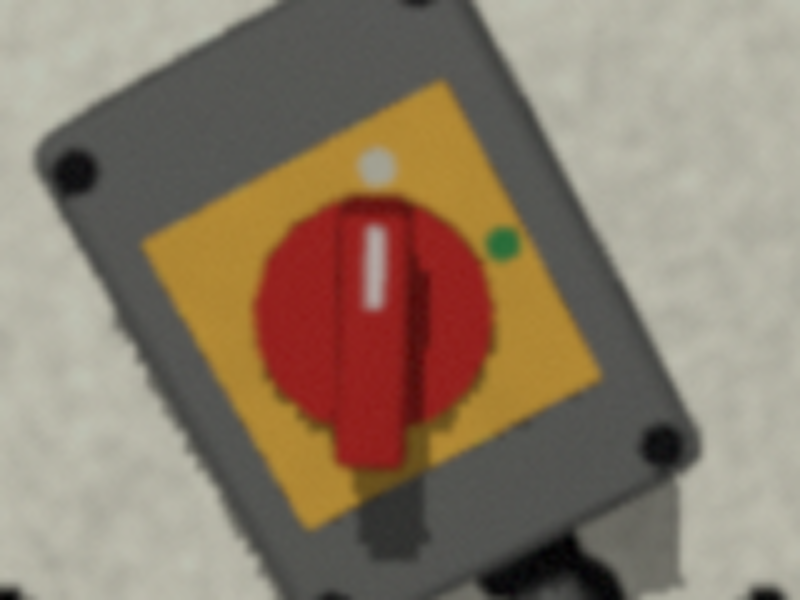

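```bash
python3 -m inch '[{"offset":[0,0.057,0.003],"rot":[0,0,0],"fingers":0.07},{"offset":[0,0.057,0.003],"rot":[0,0,0],"fingers":0.07},{"offset":[0,0.057,0.003],"rot":[0,0,0],"fingers":0.07},{"offset":[0,0.057,0.003],"rot":[0,0,0],"fingers":0.07},{"offset":[0,0.057,0.003],"rot":[0,0,0],"fingers":0.07},{"offset":[0,0.057,0.003],"rot":[0,0,0],"fingers":0.07},{"offset":[0,0.057,0.003],"rot":[0,0,0],"fingers":0.07},{"offset":[0,0,0],"rot":[0,0,0],"fingers":0.07}]'; python3 -m inch '[{"offset":[0,0,0],"rot":[0,0,0],"fingers":0.07}]';python3 -c "
from h import *;import json
s=sensors.observe();print(s['q'],s['ee_pos'])
f=grab_frame('wrist');cv2.imwrite('pics/w9.png',f)
json.dump({k:list(s[k]) for k in ('ee_pos','ee_rot')},open('w9.json','w'))
"
```

```text
t: 13.02
ee_pos: [0.5017, 0.0185, 0.2123]
ee_rot: [-0.001, 0.709, 0.002, 0.705]
wrist_force: [-0.5, 0.2, -0.9]
gripper_width: 0.0701
t: 13.15
ee_pos: [0.5023, 0.0151, 0.2133]
ee_rot: [0.0, 0.708, -0.001, 0.706]
wrist_force: [0.1, 0.1, 0.6]
gripper_width: 0.0698
[-0.0765 -0.2182  1.9471 -0.0006  1.4164 -0.075 ] [0.5023 0.0151 0.2133]
```

View pics/w9.png

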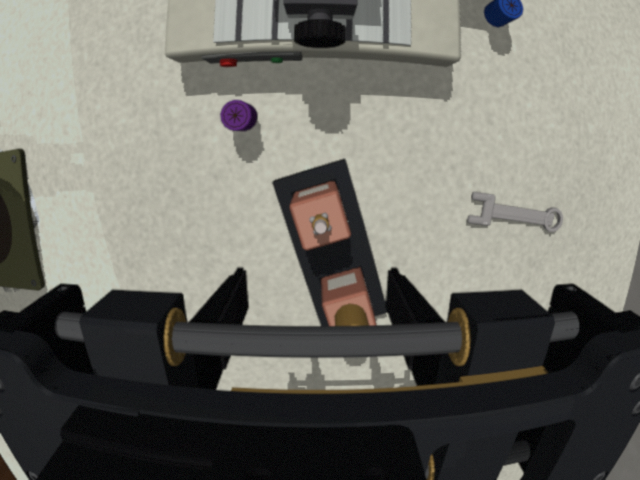

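```bash
python3 -c "
from h import *
crop(cv2.imread('pics/w9.png'),265,170,120,90,6.6,'pics/w9c.png')"
```

```text
(no output)
```

View pics/w9c.png

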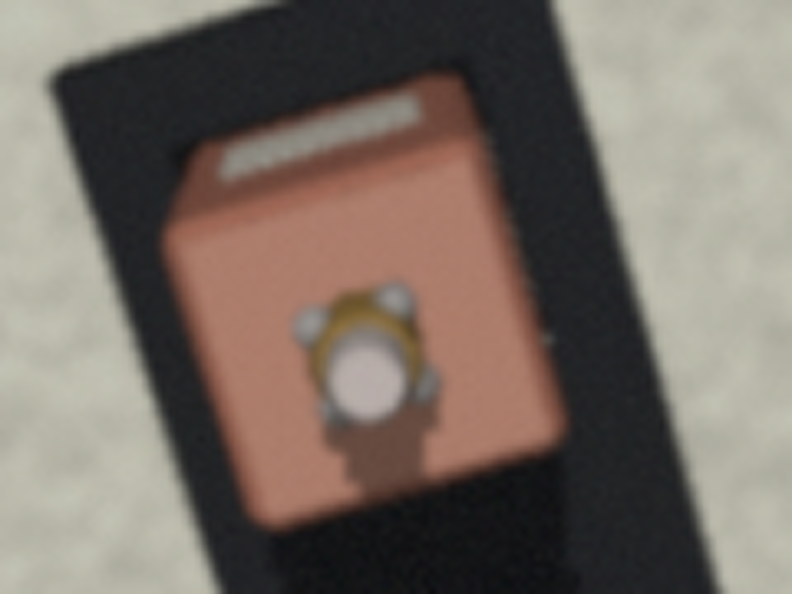

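```bash
python3 -c "
from h import *;import json
s=json.load(open('w9.json'))
P=lambda x,y,z: plane('wrist',265+x/6.6,170+y/6.6,z,s)
print(P(368,382,.107),P(368,338,.084),P(367,355,.0915))
print(np.linalg.norm(P(170,240,.084)-P(475,160,.084)),np.linalg.norm(P(475,160,.084)-P(565,435,.084)))
print(plane('top',304.6,267.3,.084))
"
```

```text
[0.5054 0.0133 0.107 ] [0.5056 0.0134 0.084 ] [0.5054 0.0129 0.0915]
0.04190894428925472 0.039840083523270654
[0.5013 0.0153 0.084 ]
```

```bash
python3 -c "
from h import *;import json
a=json.load(open('w1.json'))
s=dict(ee_pos=[.4821,-.3843,.2169],ee_rot=[0,.7064,-.001,.7078])
P=lambda x,y,z: plane('wrist',240+x/5,150+y/5,z,s)
Q=lambda x,y,z: plane('wrist',260+x/6,155+y/6,z,a)
m=lambda l,f: np.mean([f(*p,.06) for p in l],axis=0)
print(m([(445,80),(143,243),(600,378),(308,528)],P), m([(185,125),(597,128),(187,518),(585,520)],Q))
"
```

```text
[ 0.4807 -0.3837  0.06  ] [ 0.4795 -0.3841  0.06  ]
```

```bash
python3 -m inch '[{"offset":[0,0.056,0.002],"rot":[0,0,0],"fingers":0.07},{"offset":[0,0.056,0.002],"rot":[0,0,0],"fingers":0.07},{"offset":[0,0.056,0.002],"rot":[0,0,0],"fingers":0.07},{"offset":[0,0.056,0.002],"rot":[0,0,0],"fingers":0.07},{"offset":[0,0.055,0],"rot":[0,0,0],"fingers":0.07},{"offset":[0,0,0],"rot":[0,0,0],"fingers":0.07},{"offset":[0,0,0],"rot":[0,0,0],"fingers":0.07}]'; python3 -c "
from h import *;import json
s=sensors.observe();print(s['q'],s['ee_pos'])
f=grab_frame('wrist');cv2.imwrite('pics/w10.png',f)
crop(f,240,130,160,150,5,'pics/w10c.png')
json.dump({k:list(s[k]) for k in ('ee_pos','ee_rot')},open('w10.json','w'))
"
```

```text
t: 14.08
ee_pos: [0.5123, 0.2927, 0.2148]
ee_rot: [0.001, 0.708, -0.002, 0.707]
wrist_force: [0.2, -0.1, -0.2]
gripper_width: 0.0697
[ 0.4284 -0.0188  1.763  -0.0006  1.3989  0.4322] [0.5123 0.2927 0.2148]
```

View pics/w10.png

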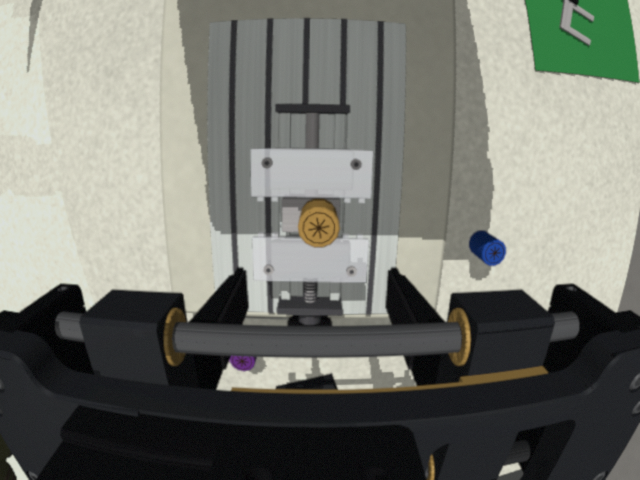

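```bash
python3 -c "
from h import *
crop(cv2.imread('pics/w10.png'),240,160,160,120,5,'pics/w10c.png')"
```

```text
(no output)
```

View pics/w10c.png

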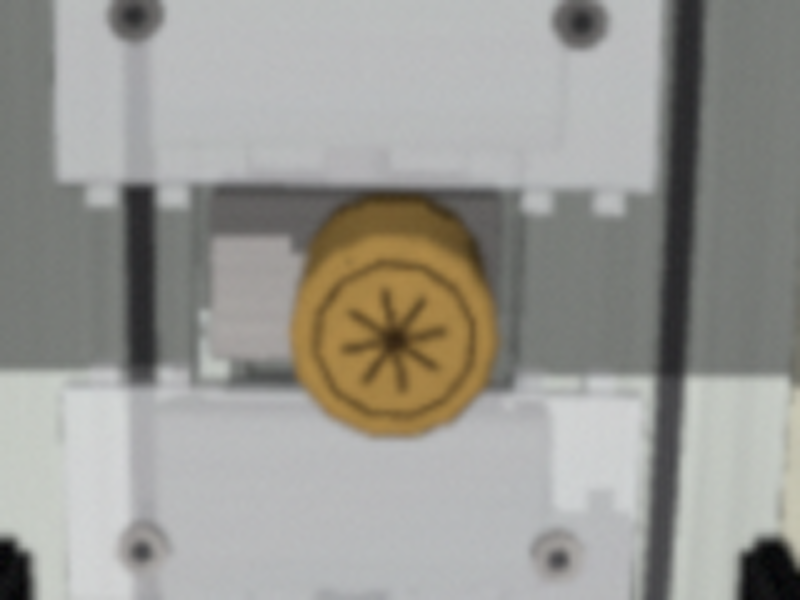

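```bash
python3 -c "
from h import *;import json
s=json.load(open('w10.json'));M=R.from_quat(s['ee_rot']).as_matrix()
P=lambda x,y,z: plane('wrist',240+x/5,160+y/5,z,s)
c=P(394.5,338,.136);print(c,M.T@(c-s['ee_pos']),np.linalg.norm(P(292,338,.136)-P(497,338,.136)))
print(P(380,187,.104),P(380,386,.104),P(55,182,.104),P(655,190,.104))
print(M)
"
```

```text
[0.5141 0.2981 0.136 ] [0.0788 0.0055 0.0018] 0.03076485502400121
[0.5119 0.3155 0.104 ] [0.5117 0.2815 0.104 ] [0.4579 0.3169 0.104 ] [0.5574 0.315  0.104 ]
[[-0.0011  0.0037  1.    ]
 [-0.0012  1.     -0.0037]
 [-1.     -0.0012 -0.0011]]
```

```bash
python3 -m inch '[{"offset":[0.03,0.006,0.001],"rot":[0,0,0],"fingers":0.06},{"offset":[0.03,0,0],"rot":[0,0,0],"fingers":0.06},{"offset":[0.025,0,0],"rot":[0,0,0],"fingers":0.06},{"offset":[0.016,0,0],"rot":[0,0,0],"fingers":0.06},{"offset":[0.010,0,0],"rot":[0,0,0],"fingers":0.06},{"offset":[0,0,0],"rot":[0,0,0],"fingers":0.06},{"offset":[0,0,0],"rot":[0,0,0],"fingers":0.06}]'; python3 -c "
from h import *;import json
s=sensors.observe();print(s['q'],s['ee_pos'])
f=grab_frame('wrist');cv2.imwrite('pics/w11.png',f)"
```

```text
t: 15.0
ee_pos: [0.5136, 0.3005, 0.1058]
ee_rot: [0.001, 0.707, -0.0, 0.708]
wrist_force: [-0.0, 0.4, 1.2]
gripper_width: 0.0598
[0.4391 0.0732 1.8571 0.     1.2094 0.4412] [0.5136 0.3005 0.1058]
```

View pics/w11.png

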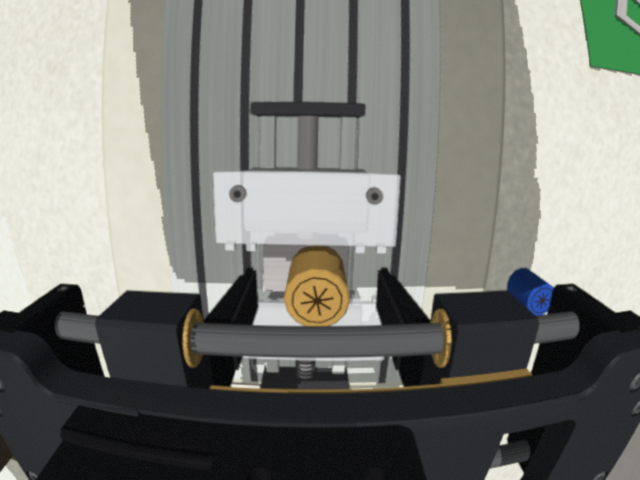

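```bash
python3 -c "
from h import *
s=sensors.observe();M=R.from_quat(s['ee_rot']).as_matrix();print(s['ee_pos'])
c=plane('wrist',317.3,301,.136,s);print(c,M.T@(c-s['ee_pos']))"
```

```text
[0.5137 0.3006 0.1059]
[0.5141 0.298  0.136 ] [-0.0301 -0.0026  0.0005]
```

```bash
python3 -m inch '[{"offset":[0,0,0],"rot":[0,0,0],"fingers":0.02},{"offset":[0,0,0],"rot":[0,0,0],"fingers":0.02},{"offset":[0,0,0],"rot":[0,0,0],"fingers":0.02},{"offset":[0,0,0],"rot":[0,0,0],"fingers":0.02}]' 12
```

```text
t: 15.55
ee_pos: [0.5129, 0.3003, 0.1048]
ee_rot: [0.001, 0.707, -0.001, 0.707]
wrist_force: [-0.3, 0.2, -0.1]
gripper_width: 0.0318
```

```bash
python3 -m inch '[{"offset":[0,0,0],"rot":[0,0,0],"fingers":0.015},{"offset":[0,0,0],"rot":[0,0,0],"fingers":0.015},{"offset":[-0.008,0,0],"rot":[0,0,0],"fingers":0.015},{"offset":[-0.016,0,0],"rot":[0,0,0],"fingers":0.015},{"offset":[-0.02,0,0],"rot":[0,0,0],"fingers":0.015},{"offset":[-0.02,0,0],"rot":[0,0,0],"fingers":0.015},{"offset":[0,0,0],"rot":[0,0,0],"fingers":0.015},{"offset":[0,0,0],"rot":[0,0,0],"fingers":0.015}]' 45; python3 -c "
from h import *
s=sensors.observe();M=R.from_quat(s['ee_rot']).as_matrix();print(s['ee_pos'],M)
cv2.imwrite('pics/w12.png',grab_frame('wrist'))
cv2.imwrite('pics/s12.png',grab_frame('scene'))
"
```

```text
t: 16.55
ee_pos: [0.5127, 0.3001, 0.1685]
ee_rot: [0.001, 0.707, -0.001, 0.707]
wrist_force: [-1.0, -1.1, -0.4]
gripper_width: 0.031
[0.5127 0.3001 0.1685] [[-0.0002  0.002   1.    ]
 [-0.0001  1.     -0.002 ]
 [-1.     -0.0001 -0.0002]]
```

View pics/w12.png

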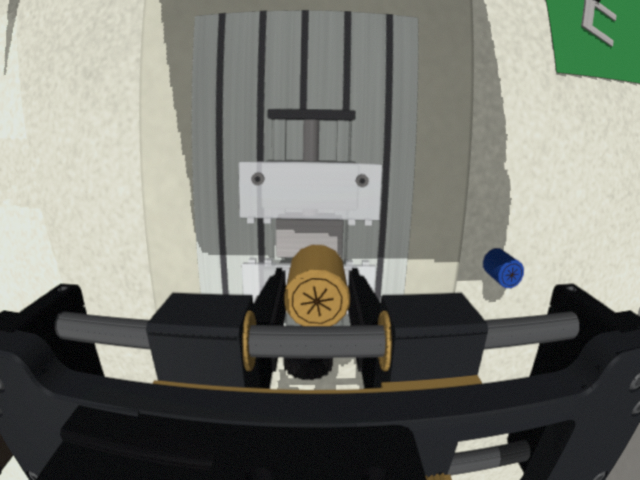

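View pics/s12.png

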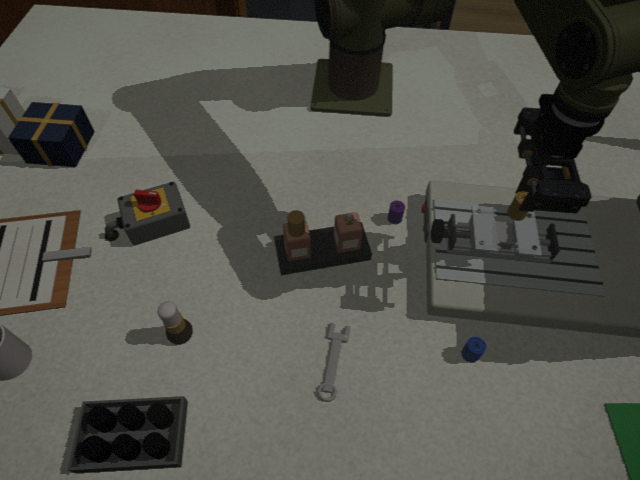

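```bash
python3 -m inch '[{"offset":[0,-0.04,-0.0014],"rot":[0,0,0],"fingers":0.015},{"offset":[0,-0.057,-0.002],"rot":[0,0,0],"fingers":0.015},{"offset":[0,-0.057,-0.002],"rot":[0,0,0],"fingers":0.015},{"offset":[0,-0.057,-0.002],"rot":[0,0,0],"fingers":0.015},{"offset":[0,-0.05,-0.0015],"rot":[0,0,0],"fingers":0.015},{"offset":[0,-0.024,0],"rot":[0,0,0],"fingers":0.015},{"offset":[0,0,0],"rot":[0,0,0],"fingers":0.015},{"offset":[0,0,0],"rot":[0,0,0],"fingers":0.015}]' 45; python3 -c "
from h import *;import json
s=sensors.observe();M=R.from_quat(s['ee_rot']).as_matrix();print(s['ee_pos'],M)
json.dump({k:list(s[k]) for k in ('ee_pos','ee_rot')},open('w13.json','w'))
f=grab_frame('wrist');cv2.imwrite('pics/w13.png',f);crop(f,240,180,160,150,5,'pics/x.png')
crop(grab_frame('scene'),260,140,140,120,5,'pics/s13.png')
cv2.imwrite('pics/t13.png',grab_frame('top'))
"
```

```text
t: 17.65
ee_pos: [0.5031, 0.0158, 0.1681]
ee_rot: [0.001, 0.707, -0.0, 0.707]
wrist_force: [-0.2, -0.4, -0.5]
gripper_width: 0.0306
[0.5031 0.0158 0.1681] [[-0.001   0.0019  1.    ]
 [ 0.0005  1.     -0.0019]
 [-1.      0.0005 -0.001 ]]
```

View pics/w13.png

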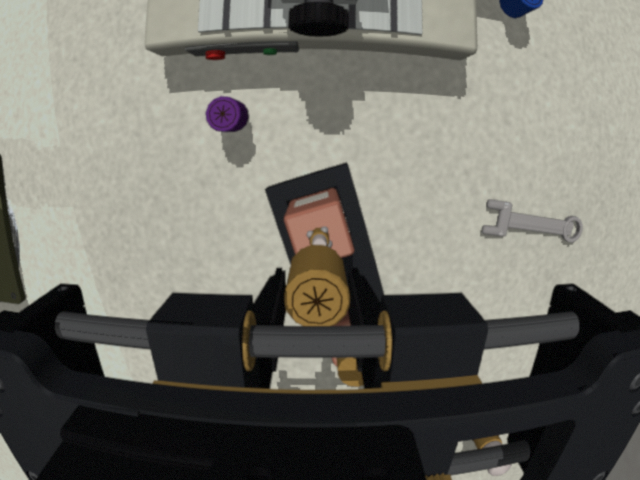

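View pics/s13.png

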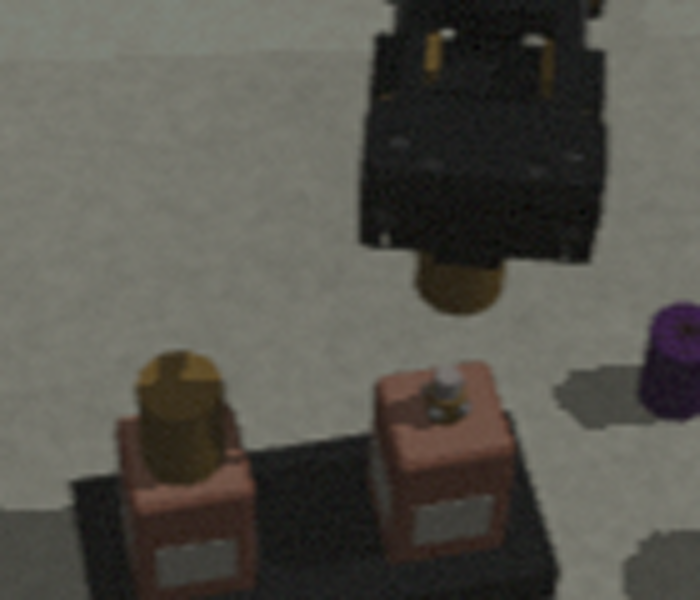

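```bash
python3 -c "
from h import *
crop(cv2.imread('pics/w13.png'),265,180,110,150,4,'pics/w13c.png')"
```

```text
(no output)
```

View pics/w13c.png

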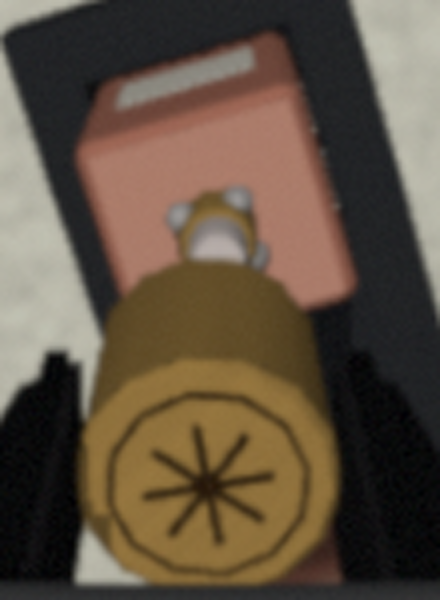

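```bash
python3 -c "
from h import *;import json
s=json.load(open('w13.json'))
P=lambda x,y,z: plane('wrist',265+x/4,180+y/4,z,s)
print('cap',P(208.5,484,.1993),'beads',P(221,236,.0915),'headx',P(218,245,.107))
print('corners',P(78,155,.084),P(295,92,.084),P(355,283,.084))
print('shoulder c',(P(78,155,.084)+P(355,283,.084))/2, sensors.observe()['ee_pos'])
"
```

```text
cap [0.5035 0.0138 0.1993] beads [0.5059 0.0132 0.0915] headx [0.5052 0.016  0.107 ]
corners [0.4787 0.0271 0.084 ] [0.5199 0.0392 0.084 ] [0.5321 0.0014 0.084 ]
shoulder c [0.5054 0.0142 0.084 ] [0.5033 0.0162 0.1684]
```

```bash
python3 -m inch '[{"offset":[0.02,-0.0004,0.0012],"rot":[0,0,0],"fingers":0.015},{"offset":[0.015,0,0],"rot":[0,0,0],"fingers":0.015},{"offset":[0.008,0,0],"rot":[0,0,0],"fingers":0.015},{"offset":[0,0,0],"rot":[0,0,0],"fingers":0.015},{"offset":[0,0,0],"rot":[0,0,0],"fingers":0.015}]' 50; python3 -c "
from h import *;import json
s=sensors.observe();M=R.from_quat(s['ee_rot']).as_matrix();print(s['ee_pos'],M)
json.dump({k:list(s[k]) for k in ('ee_pos','ee_rot')},open('w14.json','w'))
f=grab_frame('wrist');cv2.imwrite('pics/w14.png',f)
g=grab_frame('scene');crop(g,310,170,80,60,8,'pics/s14.png')
t=grab_frame('top');cv2.imwrite('pics/t14.png',t)
"
```

```text
t: 18.42
ee_pos: [0.505, 0.0148, 0.126]
ee_rot: [0.001, 0.707, -0.001, 0.707]
wrist_force: [-0.7, -0.2, -0.7]
gripper_width: 0.0306
[0.505  0.0148 0.126 ] [[ 0.0007  0.0021  1.    ]
 [-0.0001  1.     -0.0021]
 [-1.     -0.      0.0007]]
```

View pics/s14.png

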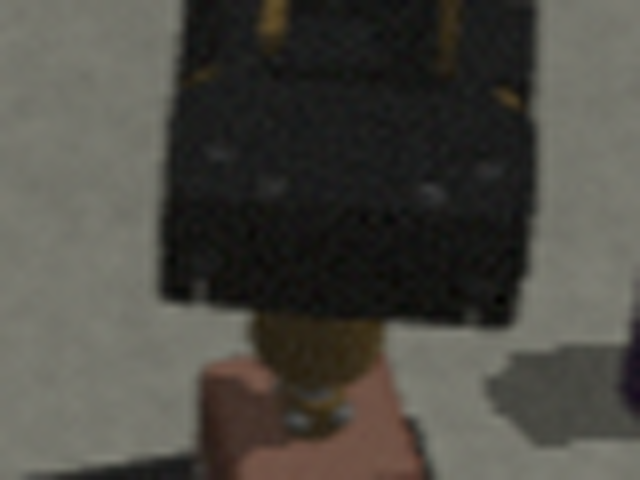

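View pics/w14.png

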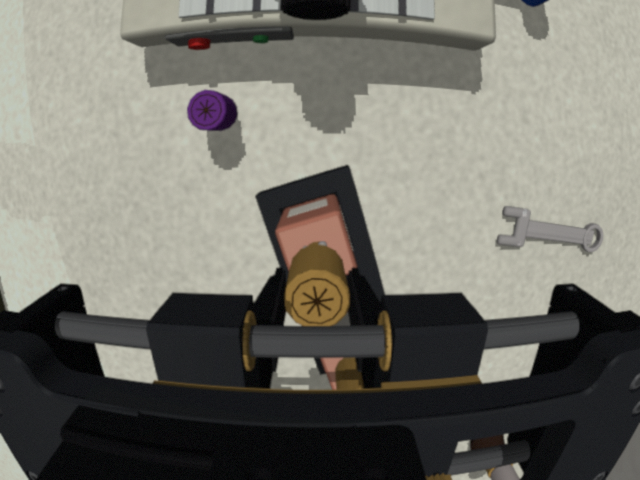

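```bash
python3 -m inch '[{"offset":[0.008,0,0],"rot":[0,0,0],"fingers":0.015},{"offset":[0.008,0,0],"rot":[0,0,0],"fingers":0.015},{"offset":[0.004,0,0],"rot":[0,0,0],"fingers":0.015},{"offset":[0.002,0,0],"rot":[0,0,0],"fingers":0.015},{"offset":[0,0,0],"rot":[0,0,0],"fingers":0.015},{"offset":[0,0,0],"rot":[0,0,0],"fingers":0.015}]' 55; python3 -c "
from h import *
s=sensors.observe();print(s['ee_pos'],s['wrist_force'],s['wrist_torque'],s['gripper_width'])
g=grab_frame('scene');crop(g,310,170,80,60,8,'pics/s15.png')
"
```

```text
t: 19.32
ee_pos: [0.5048, 0.0148, 0.1039]
ee_rot: [0.001, 0.707, -0.001, 0.707]
wrist_force: [0.3, -0.2, -0.6]
gripper_width: 0.0308
[0.5048 0.0148 0.1039] [ 0.3158 -0.2228 -0.5928] [-0.093   0.0758 -0.0339] 0.03075743578137895
```

View pics/s15.png

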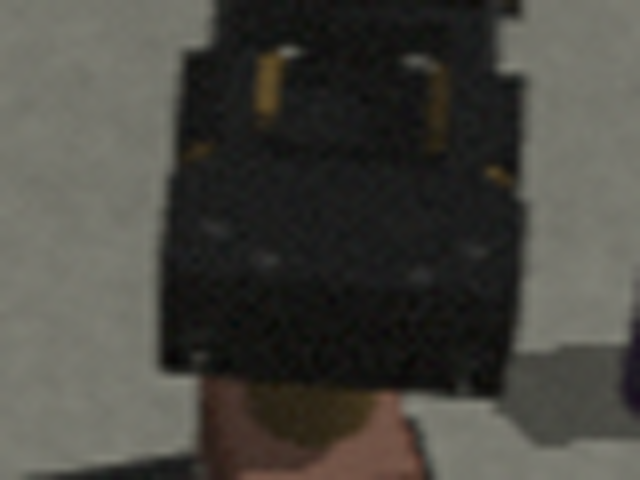

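```bash
for i in 1; do python3 -m inch '[{"offset":[0.001,0,0],"rot":[0,0,0],"fingers":0.015},{"offset":[0.001,0,0],"rot":[0,0,0],"fingers":0.015},{"offset":[0,0,0],"rot":[0,0,0],"fingers":0.015}]' 60; python3 -m inch '[{"offset":[0.001,0,0],"rot":[0,0,0],"fingers":0.015},{"offset":[0,0,0],"rot":[0,0,0],"fingers":0.015}]'; python3 -m inch '[{"offset":[0.001,0,0],"rot":[0,0,0],"fingers":0.015},{"offset":[0,0,0],"rot":[0,0,0],"fingers":0.015}]'; done
```

```text
t: 19.75
ee_pos: [0.5046, 0.0149, 0.1016]
ee_rot: [0.001, 0.707, -0.001, 0.707]
wrist_force: [0.0, -0.4, -1.3]
gripper_width: 0.0305
t: 20.0
ee_pos: [0.5048, 0.015, 0.1007]
ee_rot: [0.001, 0.707, -0.001, 0.707]
wrist_force: [1.0, 1.5, -0.7]
gripper_width: 0.0309
t: 20.25
ee_pos: [0.5049, 0.015, 0.1002]
ee_rot: [0.001, 0.707, -0.001, 0.707]
wrist_force: [0.2, 1.1, 2.3]
gripper_width: 0.031
```

```bash
python3 -m inch '[{"offset":[0.001,0,0],"rot":[0,0,0],"fingers":0.015},{"offset":[0,0,0],"rot":[0,0,0],"fingers":0.015}]' 60; python3 -m inch '[{"offset":[0.001,0,0],"rot":[0,0,0],"fingers":0.015},{"offset":[0,0,0],"rot":[0,0,0],"fingers":0.015}]'; python3 -m inch '[{"offset":[0.001,0,0],"rot":[0,0,0],"fingers":0.015},{"offset":[0,0,0],"rot":[0,0,0],"fingers":0.015}]'
```

```text
t: 20.5
ee_pos: [0.5052, 0.0149, 0.0996]
ee_rot: [0.001, 0.707, -0.001, 0.708]
wrist_force: [-0.4, 1.0, 4.7]
gripper_width: 0.0307
t: 20.75
ee_pos: [0.5053, 0.0149, 0.099]
ee_rot: [0.001, 0.707, -0.001, 0.708]
wrist_force: [-0.8, 0.9, 7.0]
gripper_width: 0.0306
t: 21.0
ee_pos: [0.5051, 0.0149, 0.0973]
ee_rot: [0.001, 0.707, -0.001, 0.707]
wrist_force: [0.0, 1.3, 2.1]
gripper_width: 0.0306
```

```bash
python3 -m inch '[{"offset":[0.001,0,0],"rot":[0,0,0],"fingers":0.015},{"offset":[0,0,0],"rot":[0,0,0],"fingers":0.015}]' 60; python3 -m inch '[{"offset":[0.001,0,0],"rot":[0,0,0],"fingers":0.015},{"offset":[0,0,0],"rot":[0,0,0],"fingers":0.015}]'; python3 -m inch '[{"offset":[0.001,0,0],"rot":[0,0,0],"fingers":0.015},{"offset":[0,0,0],"rot":[0,0,0],"fingers":0.015}]'
```

```text
t: 21.25
ee_pos: [0.5043, 0.0148, 0.0949]
ee_rot: [0.001, 0.707, -0.001, 0.707]
wrist_force: [0.2, 1.7, -0.3]
gripper_width: 0.0303
t: 21.5
ee_pos: [0.5046, 0.0149, 0.0948]
ee_rot: [0.001, 0.707, -0.001, 0.707]
wrist_force: [-0.2, 1.1, 1.8]
gripper_width: 0.0313
t: 21.75
ee_pos: [0.5048, 0.0149, 0.0948]
ee_rot: [0.001, 0.707, -0.001, 0.707]
wrist_force: [-2.6, 1.7, 6.5]
gripper_width: 0.0305
```

```bash
python3 -m inch '[{"offset":[0.001,0,0],"rot":[0,0,0],"fingers":0.015},{"offset":[0,0,0],"rot":[0,0,0],"fingers":0.015}]' 60; python3 -m inch '[{"offset":[0,0,0],"rot":[0,0,0],"fingers":0.015},{"offset":[0,0,0],"rot":[0,0,0],"fingers":0.015},{"offset":[0,0,0],"rot":[0,0,0],"fingers":0.015},{"offset":[0,0,0],"rot":[0,0,0],"fingers":0.015}]'
```

```text
t: 22.0
ee_pos: [0.505, 0.0149, 0.0947]
ee_rot: [0.001, 0.707, -0.001, 0.707]
wrist_force: [-4.6, 0.3, 11.4]
gripper_width: 0.0305
t: 22.5
ee_pos: [0.505, 0.0149, 0.0948]
ee_rot: [0.001, 0.707, -0.001, 0.707]
wrist_force: [-5.0, 1.5, 10.5]
gripper_width: 0.0303
```

```bash
python3 -m inch '[{"offset":[0,0,0],"rot":[0,0,0],"fingers":0.015},{"offset":[0,0,0],"rot":[0,0,0],"fingers":0.015},{"offset":[0,0,0],"rot":[0,0,0],"fingers":0.015},{"offset":[0,0,0],"rot":[0,0,0],"fingers":0.015},{"offset":[0,0,0],"rot":[0,0,0],"fingers":0.015},{"offset":[0,0,0],"rot":[0,0,0],"fingers":0.015},{"offset":[0,0,0],"rot":[0,0,0],"fingers":0.015},{"offset":[0,0,0],"rot":[0,0,0],"fingers":0.015}]'; python3 -c "
from h import *
s=sensors.observe();print(s['ee_pos'],s['wrist_force'],s['wrist_torque'],s['qd'])
f=grab_frame('wrist');cv2.imwrite('pics/w16.png',f);cv2.imwrite('pics/s16.png',grab_frame('scene'))
print(sensors.observe()['wrist_force'])"
```

```text
t: 23.5
ee_pos: [0.505, 0.0149, 0.0947]
ee_rot: [0.001, 0.707, -0.001, 0.707]
wrist_force: [-4.1, 1.7, 11.1]
gripper_width: 0.0306
[0.505  0.0149 0.0947] [-4.0901  1.6529 11.1166] [ 0.1715  0.9974 -0.0191] [-0.0005  0.0024 -0.001   0.003  -0.003   0.0006]
[-3.4512  2.8883 10.1086]
```

View pics/w16.png

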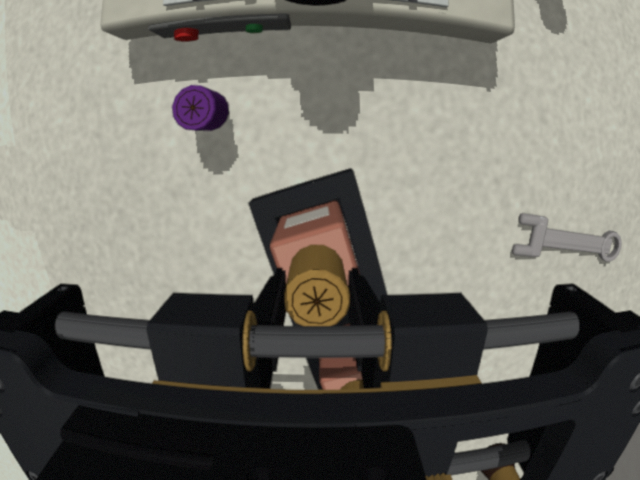

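View pics/s16.png

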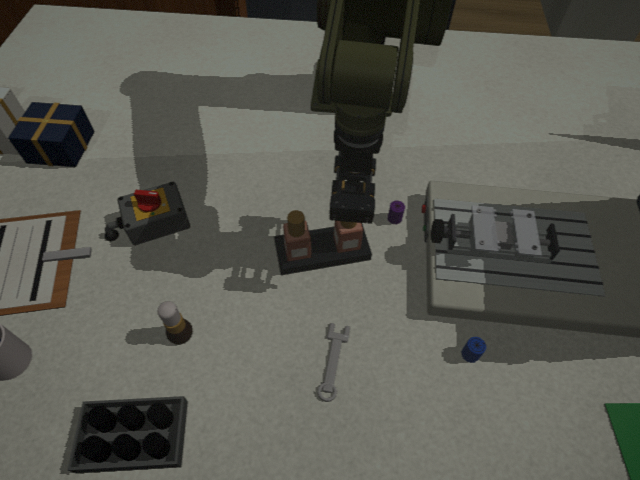

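```bash
python3 -c "
from workcell import bot;print(bot.sign_off())"
```

```text
the job is handed in; nothing more can be done
None
```

I turned the isolator to OFF, lifted the brass cap from the vise and pressed it onto the open bottle, where it clicked home. I then handed the job in at about 23.6 s with the gripper still pushing down.

**Isolator:** The first two grips on the handle failed. One closed without meeting the bar and the other slipped off as it turned, because the hand was about 6–12 mm too high. Going lower worked, and after release the bar pointed at the white dot.

**Cap:**
- The push rose to about 7 N and fell away at the click.
- The cap then stopped hard with the TCP at 94.8 mm, which was the height expected for fully home.
- It had not moved in the grip when I checked the last wrist picture.

**Final push:** It held steady at 10–11 N down over the last 1.5 s, with the grip force set to 60 N. About 3–5 N of sideways force was left on the wrist, which I did not remove.

**Bystanders:** In the last pictures the finished bottle, brush and spanner looked to be where they started, and both bottles stood upright.

**Disagreement:** The overhead camera put the cap and the bottle 2–5 mm away from where the wrist camera did. I used the wrist camera, corrected by about 1 mm, and the cap grip and the click both fitted that.

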